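Unhang the dispenser's splash panel for washing

ROBOT

A 7-joint arm with a two-finger parallel gripper is mounted at the origin on the work surface. World frame = base frame: x ahead of the robot, y to its left, z up, the work surface at z = 0. Lengths are in m, angles in rad, forces in N, time in s.
With the tool pointing down it reaches from about 0.4 to 0.875 m from the base axis. Payload 6.5 kg.
Tool frame: the origin (TCP) lies at the very end of the fingers, on their centre line; the grasp point (between the pads) lies 19 mm behind it; y points along the fingers, x is the direction in which the jaws open and shut, and the axes are right-handed (so a half turn about y gives the same grasp; the last joint's range is limited). The gripper opens to 85 mm and grips with 20 to 120 N. Pads are 22 mm wide; open, the fingers measure 114 mm over their backs; the gripper's body (76 mm by 85 mm) begins 54 mm behind the grasp point. The pads swing forward as they close: fully open they stand 13 mm farther back than shut.
Start: joints at [-1.248, 0.536, -0.004, 1.538, 0.003, 1.067, -0.071], TCP at [0.246, 0.601, 0.231] pointing down, gripper open.
Joint ranges: [-2.7, 2.7], [-0.37, 2.16], [-1.27, 1.26], [0.24, 2.4], [-1.31, 4.45], [0.19, 1.91], [-2.76, 2.76]. Speed limits (rad/s): [2.39, 2.39, 3.14, 3.14, 3.14, 3.14, 3.14].

INTERFACE

Orientations are given as [roll, pitch, yaw] about the fixed x, y, z axes, in that order (R = Rz(yaw) Ry(pitch) Rx(roll)).
In Python, from station import manip gives the robot as it stands.
- The arm moves only by the tool play_rows, never from a script. Its argument "deltas" is one flat list of numbers, 5 for each row, row after row: the shift along the tool's x, y, z in mm, then the turn about the tool's y in degrees, then the opening, from 0 (shut) to 1 (fully open). In form: [dx, dy, dz, yaw, jaw, dx, dy, dz, yaw, jaw, ...]. A call has 1 to 12 rows; each row is the pose to reach, as a shift and turn from the pose measured when the call began, along the tool's axes at that moment; what a row does not reach only later rows make up. A row lasts 1/8 s, in which the tool goes at most 62.5 mm and 10.7 degrees, less where a joint would pass 70% of its speed; a pose out of reach is approached as far as the arm can. A call with a gripper value outside its range is refused whole. The fingers move at their own pace and stop on an object; "grip_force" is the grip in N (left out, the last holds). Time passes only in rows, so rows that repeat a pose let the fingers close. It gives the time, the measured TCP pose, the force and the opening at its end, in the units of the state.
- manip.observe(): the state, without advancing time (a new reading comes with each control period).
- manip.camera(name): name is "scene" or "top" or "wrist"; returns a dict with "frame" (480x640x3 uint8, red, green, blue), "camera_matrix" (3x3 intrinsics, pixels), "k1" (the pictures are not rectified: a ray, as slopes to the right and down, at radius r is drawn at 1 + k1 r^2 times it, then the intrinsics apply), "world_to_cam" (4x4, takes a point from world to camera coordinates). Camera axes: x right, y down, z forward; pixel columns grow to the right and rows downward; lengths in m; the calibration is good to about 2 mm. A picture is of the moment at which its call begins. There is no depth.
- manip.hand_in(): hands the job in, once; it reports no verdict.
The state is a dict: "t": time; "joint_positions": joint angles; "qd": joint speeds; "joint_torque": joint torques, N m; "ee_pos": TCP position; "eef_rot": TCP orientation; "wrist_force": force on the tool from outside, world axes, zero at the start; "ft_torque": the same for the moment, N m; "width": opening from 0.0 (shut) to 1.0 (fully open).
Only numpy, scipy, OpenCV 4.12 (cv2) and the standard library are available. Lean on these libraries where they do the work, as an engineer would, in place of code of your own. Each camera call takes 0.05 s, during which the arm holds its last target. There are 200 camera calls.

TASK

Take the steel splash panel off the juice dispenser for washing: slide it up the sloping face until the stud heads stand in the wide ends of its keyholes, lift it free without forcing it, and lay it flat on the floor of the grey wash tub, handle up, without dropping it. Leave everything else on the counter where it stands.

Things in the scene. Friction and masses are not known exactly. Their poses are not given: they have to be found in the camera images.
- panel: steel splash panel, 180 mm wide (y), 130 mm up the slope (x), 6 mm thick, about 0.35 kg. Origin: centre of its black bar handle, above the panel's centre; z is its outward normal, x points up the slope as it hangs. The bar is 14 x 14 mm, 84 mm long along y, its axis 40 mm above the panel's underside (27 mm free below the bar), on end posts 64 mm apart inside.
- keyholes (a point): midpoint, at the panel's underside, between the wide ends of its two through keyholes (120 mm apart along y; 20 mm below the handle along the panel's x). Wide ends 30 mm across; a 13 mm wide slot runs from each up the panel, where the studs stand as it hangs. Slide the panel about 31 mm up the slope: it comes off when this point is within 5 mm of studs. Axes as the panel's.
- dispenser: juice dispenser, a dark wedge 240 mm wide, fixed, a low drip tray in front; origin on the counter under the middle of its face. x points to its high back, z up. The face rises 30 degrees from level along +x, from 45 to 145 mm high. A lip 14 mm high along its top stops the panel's upper edge about 1 mm after the studs are centred in the wide ends.
- studs (a point): point on the sloping face midway between the two studs, which stand square to the face 120 mm apart. Each has an 8 mm stem and a 20 mm head, its underside 11 mm and its top 15 mm off the face, so the hung panel has 5 mm of play off the face. Axes as the dispenser's.
- tub: grey open wash tub, fixed, outside 230 mm (its x) x 280 mm (its y), 50 mm high, walls and floor 5 mm thick, empty; origin at the centre of its underside.
- shaker: glass salt jar with a steel cap, 42 mm wide, 85 mm tall, standing loose on the counter; leave alone. Origin: centre of its underside.
- tumbler: drinking glass, 66 mm wide, 110 mm tall, standing loose on the counter; leave alone. Origin: centre of its underside.
- mug: white mug, 80 mm wide, 90 mm tall, standing loose on the counter; leave alone. Origin: centre of its underside.
- sauce: white sauce bottle, 64 mm wide, 180 mm tall, standing loose on the counter; leave alone. Origin: centre of its underside.
- bowl: white bowl, 130 mm wide, 55 mm tall, standing loose on the counter; leave alone. Origin: centre of its underside.
- jam: jam jar, 70 mm wide, 90 mm tall, standing loose on the counter; leave alone. Origin: centre of its underside.
- spoon: steel spoon, 170 mm long, lying loose on the counter in front of the robot; leave alone.
There are look-alikes about, which are no part of the job. Leave any blue look-alike of the panel alone.

How it is judged:
By the outcome, as a careful person would: the job done as asked, in the order asked, and still so for the second after the job is handed in, with the robot touching nothing.
It also fails if it takes over 45 s, if anything falls off the work surface, if the arm or the gripper's body presses on something with over 40 N, if the wrist force passes 120 N, or if a joint passes its speed limit or range.

## Working session

There is one attempt and no reset: what is moved stays moved. The work goes in short steps, Python scripts to look and compute and a tool call to move; the robot and the scene stay as the last step left them, time stands still between calls to the robot, and variables do not carry over. Pictures are saved under pics/ and viewed, about 8 in all and at most 12, crops included, and the job is handed in when it is done.

Besides the shell and the picture viewer there is one more tool, called in YAML: its name, and indented under it one key for each argument. play_rows: Moves the arm, as the interface text tells. Its arguments: {"type":"object","properties":{"deltas":{"type":"array","items":{"type":"number"}},"grip_force":{"type":"number"}},"required":["deltas"]}

```bash
mkdir -p pics; cat > h.py <<'E'
import numpy as np, cv2
from station import manip
from scipy.spatial.transform import Rotation as R
def shot(n,f):
    c=manip.camera(n); cv2.imwrite('pics/'+f+'.png',c['frame'][:,:,::-1]); np.savez('pics/'+f+'.npz',K=c['camera_matrix'],k1=c['k1'],T=c['world_to_cam'],frame=c['frame']); return c
def load(f): return np.load('pics/'+f+'.npz')
def ray(c,uv):
    K=np.array(c['K']); d=np.array([float(c['k1']),0,0,0,0]); T=np.array(c['T'])
    p=cv2.undistortPoints(np.array([[uv]],float),K,d)[0,0]
    return -T[:3,:3].T@T[:3,3], T[:3,:3].T@np.array([p[0],p[1],1])
def onz(c,uv,z):
    o,d=ray(c,uv); return o+d*(z-o[2])/d[2]
def proj(c,P):
    T=np.array(c['T']); return cv2.projectPoints(np.atleast_2d(np.array(P,float)),cv2.Rodrigues(T[:3,:3])[0],T[:3,3],np.array(c['K']),np.array([float(c['k1']),0,0,0,0]))[0][:,0]
def tri(rs):
    A=np.zeros((3,3));b=np.zeros(3)
    for o,d in rs:
        d=d/np.linalg.norm(d); M=np.eye(3)-np.outer(d,d); A+=M;b+=M@o
    return np.linalg.solve(A,b)
E
python3 - <<'E'
from h import *
for n in ['scene','top']: shot(n,n+'0')
s=manip.observe(); print(s)
for n in ['scene0','top0']:
    c=load(n); print(c['K'],c['k1'],c['T'])
E
```

```text
{'t': 0.1, 'joint_positions': array([-1.2481969 ,  0.53711276, -0.00444957,  1.53880196,  0.00260371,
        1.06734202, -0.07117171]), 'qd': array([-0.00107755, -0.00275817,  0.00077617, -0.00302829, -0.00093334,
        0.00112082,  0.00090017]), 'joint_torque': array([ 2.61761139e-03, -5.84558666e+01,  1.05212454e+00, -2.59773695e+01,
        1.26461755e-02,  4.51513304e-03,  7.21425693e-06]), 'ee_pos': array([0.24618219, 0.60092571, 0.23047536]), 'eef_rot': array([-1.57091615,  0.00165396,  1.18210807]), 'wrist_force': array([ 0.3126798 , -0.4062685 , -0.64205484]), 'ft_torque': array([-0.01630797, -0.03771116,  0.02785048]), 'width': 0.9994478814567135}
[[540.38081055   0.         318.81270216]
 [  0.         540.38081055 243.5038958 ]
 [  0.           0.           1.        ]] 0.012395840153105164 [[-0.8165969   0.57691288 -0.01846724  0.4137404 ]
 [ 0.34038528  0.45546955 -0.82260887 -0.08351825]
 [-0.46616239 -0.67802583 -0.56830767  1.7425823 ]
 [ 0.          0.          0.          1.        ]]
[[461.86670982   0.         318.4238012 ]
 [  0.         461.86670982 237.01860958]
 [  0.           0.           1.        ]] -0.07264928254436392 [[ 0.01751073 -0.99974183 -0.01447943 -0.0058067 ]
 [-0.99623164 -0.01621524 -0.08520316  0.52775772]
 [ 0.08494637  0.01591684 -0.99625838  1.35031381]
 [ 0.          0.          0.          1.        ]]
```

View pics/scene0.png

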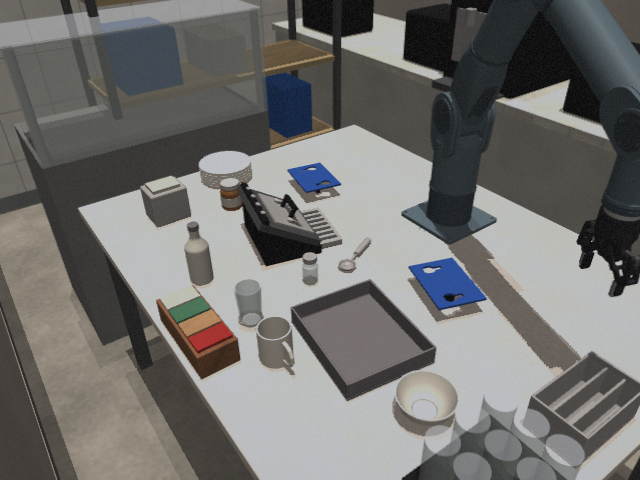

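View pics/top0.png

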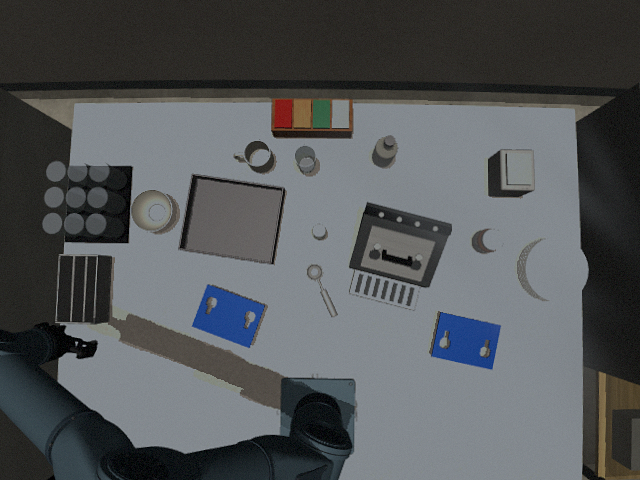

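Candidates for the panel: the steel plate on the dark wedge (top 400,250; scene 290,220) and two blue plates (top 229,315 and 466,340; scene 446,282 and 314,178). The blue ones are look-alikes, so I choose the steel one on the dispenser. The tub is at top (232,220) and the grey slotted box at top (85,288) is not the tub. Next is a close crop.

```bash
python3 - <<'E'
from h import *
a=load('top0')['frame'][195:315,340:460,::-1]; b=load('scene0')['frame'][170:270,225:345,::-1]
a=cv2.resize(a,(600,600),interpolation=cv2.INTER_CUBIC)
cv2.imwrite('pics/crop1.png',a)
# tub corners rough: rim z=.05
c=load('top0')
for uv in [(192,176),(285,187),(274,264),(180,250)]: print('tub rim',onz(c,uv,.05).round(3))
for n,uv in dict(shaker=(319,231),sauce=(389,142),tumbler=(306,160),mug=(258,157),jam=(485,240)).items(): print(n,onz(c,uv,.1).round(3))
E
```

```text
tub rim [0.702 0.382 0.05 ]
tub rim [0.672 0.104 0.05 ]
tub rim [0.445 0.13  0.05 ]
tub rim [0.481 0.409 0.05 ]
shaker [0.538 0.001 0.1  ]
sauce [ 0.797 -0.195  0.1  ]
tumbler [0.741 0.041 0.1  ]
mug [0.748 0.179 0.1  ]
jam [ 0.52  -0.467  0.1  ]
```

View pics/crop1.png

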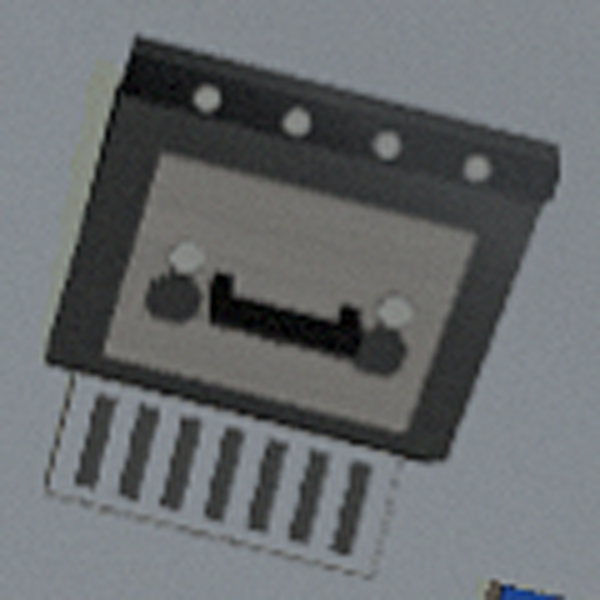

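Crop: steel panel hung on the wedge. Stud heads at crop (187,257) and (395,310), wide ends below them at (173,298) and (383,352), black handle about (285,325), panel corners (160,153), (478,232), (405,432), (105,357). Next I fit the position and yaw, with the tilt known.

```bash
cat > geo.py <<'E'
import numpy as np
c30,s30=np.cos(np.pi/6),.5
def D2W(p,P):  # p=(x,y,yaw); dispenser pts
    P=np.atleast_2d(P); c,s=np.cos(p[2]),np.sin(p[2])
    return np.c_[p[0]+c*P[:,0]-s*P[:,1],p[1]+s*P[:,0]+c*P[:,1],P[:,2]]
def F(s,y,h): # face coords: s up-slope from face middle, y, h off face
    return [s*c30-h*s30,y,.095+s*s30+h*c30]
E
python3 - <<'E'
from h import *; from geo import *
from scipy.optimize import least_squares
c=load('top0')
cr=lambda u,v:(340+u/5-.4,195+v/5-.4)
obs=np.array([cr(160,153),cr(478,232),cr(405,432),cr(105,357),cr(187,257),cr(395,310),cr(46,362),cr(441,461)])
def pts(p):
    s=p[3]; # stud s; panel centre s-.011
    m=s-.011
    return D2W(p,[F(m+.065,.09,.006),F(m+.065,-.09,.006),F(m-.065,-.09,.006),F(m-.065,.09,.006),F(s,.06,.015),F(s,-.06,.015),F(-.1,.12,0),F(-.1,-.12,0)])
r=least_squares(lambda p:(proj(c,pts(p))-obs).ravel(),[.52,-.17,-.25,0],loss='soft_l1')
print(r.x,(proj(c,pts(r.x))-obs).round(1).tolist())
p=r.x; h=D2W(p,F(p[3]-.011,0,.04))[0]; print('handle',h,'proj top crop',(proj(c,h)-[339.6,194.6])*5, 'scene',proj(load('scene0'),h))
np.save('p.npy',p)
sc=load('scene0'); im=sc['frame'][:,:,::-1].copy()
for q in proj(sc,np.r_[pts(p),[h]]): cv2.circle(im,tuple(int(round(v*16)) for v in q),16,(0,0,255),1,shift=4)
cv2.imwrite('pics/ov.png',cv2.resize(im[165:275,220:350],(780,660),interpolation=cv2.INTER_CUBIC)[:600])
# tub yaw from rim
T=np.array([onz(c,uv,.05)[:2] for uv in [(192,176),(285,187),(274,264),(180,250)]]); print('tub',T.mean(0),np.arctan2(*(T[0]-T[3])[::-1]),np.arctan2(*(T[0]-T[1])[::-1])-np.pi/2, np.linalg.norm(T[0]-T[1]),np.linalg.norm(T[0]-T[3]))
s=manip.observe()
Rt=R.from_euler('xyz',s['eef_rot']); 
tgt=h+[0,0,.15]
print('delta tool mm',Rt.inv().apply(tgt-s['ee_pos'])*1000,'turn',np.degrees(s['eef_rot'][2]-p[2]))
E
```

```text
[ 0.49702747 -0.22327976 -0.23062692 -0.007067  ] [[-0.1, -0.0], [-0.2, 0.1], [0.2, -0.3], [-0.6, -0.6], [-0.1, 0.3], [0.1, 0.2], [-0.1, -0.1], [1.1, 0.3]]
handle [ 0.4623248  -0.21513141  0.12060752] proj top crop [[286.53683885 321.99591443]] scene [[288.45152452 201.95370638]]
tub [0.57465714 0.25627451] -0.11828217909815004 -0.10705133546886625 0.2802373710491337 0.22268026103590194
delta tool mm [-673.33779932  -38.95751203 -509.28966989] turn 80.94375302191875
```

View pics/ov.png

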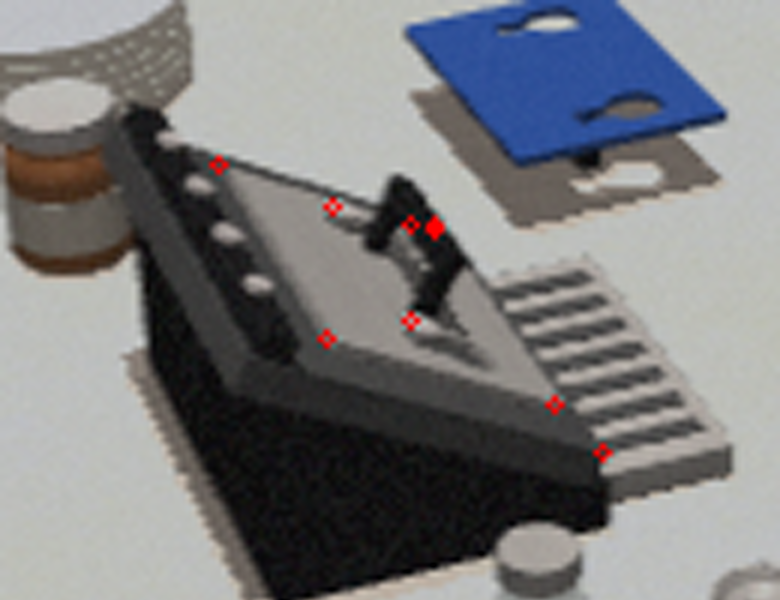

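The fit agrees in both views within 1–3 px. I'll move above the handle and refine with the wrist camera.

play_rows:
  deltas: [-60, -40, -70, 10, 1, -110, -50, -130, 16, 1, -150, -50, -185, 22, 1, -200, -50, -240, 28, 1, -250, -50, -290, 35, 1, -300, -50, -345, 42, 1, -350, -50, -375, 49, 1, -400, -50, -400, 56, 1, -450, -50, -425, 63, 1, -505, -50, -450, 70, 1, -560, -50, -475, 76, 1, -615, -45, -495, 81, 1]

```text
t: 1.6
ee_pos: [0.47, -0.0969, 0.279]
eef_rot: [-1.572, -0.001, -0.234]
wrist_force: [1.2, -0.8, -0.5]
width: 0.996
```

```bash
python3 - <<'E'
from h import *
s=manip.observe(); p=np.load('p.npy'); print(s['t'],s['ee_pos'],s['eef_rot'],s['joint_positions'],s['width'])
h=np.array([0.4623,-0.2151,0.1206])
print(R.from_euler('xyz',s['eef_rot']).inv().apply(h+[0,0,.15]-s['ee_pos'])*1000,np.degrees(s['eef_rot'][2]-p[2]))
E
```

```text
1.6 [ 0.4700152  -0.09693019  0.27901172] [-1.57198765e+00 -6.26087192e-04 -2.34206734e-01] [-0.42138884  0.20538111  0.61457173  1.94858026 -0.13633862  1.02799149
  0.01968464] 0.9957988403076699
[  19.91400148    8.56325364 -116.72398949] -0.20510798708157685
```

play_rows:
  deltas: [10, -10, -60, 0, 1, 20, -10, -117, 0, 0.6, 20, -10, -117, 0, 0.5, 20, -10, -117, 0, 0.5]

```text
t: 2.1
ee_pos: [0.4621, -0.2147, 0.2887]
eef_rot: [-1.571, 0.0, -0.234]
wrist_force: [0.1, 0.0, -0.0]
width: 0.501
```

```bash
python3 - <<'E'
from h import *; from geo import *
c=shot('wrist','w1'); s=manip.observe(); print(s['t'],s['ee_pos'],s['eef_rot'],s['width'])
c=load('w1'); p=np.load('p.npy'); m=p[3]-.011
P=D2W(p,[F(m+.065,.09,.006),F(m+.065,-.09,.006),F(m-.065,-.09,.006),F(m-.065,.09,.006),F(p[3],.06,.015),F(p[3],-.06,.015),F(-.1,.12,0),F(-.1,-.12,0),F(m,.042,.047),F(m,-.042,.047)])
q=proj(c,P); print(q.round(0).tolist())
im=c['frame'][:,:,::-1].copy()
for a in q:
    if abs(a).max()<2000: cv2.circle(im,tuple(int(v) for v in a),3,(0,0,255),1)
cv2.imwrite('pics/w1o.png',im)
E
```

```text
2.15 [ 0.46238888 -0.21395495  0.28873326] [-1.57125443e+00  3.81295760e-04 -2.32613673e-01] 0.5050304460409578
[[420.0, 94.0], [406.0, 311.0], [285.0, 282.0], [279.0, 100.0], [349.0, 135.0], [347.0, 272.0], [267.0, 66.0], [277.0, 303.0], [318.0, 160.0], [319.0, 262.0]]
```

View pics/w1o.png

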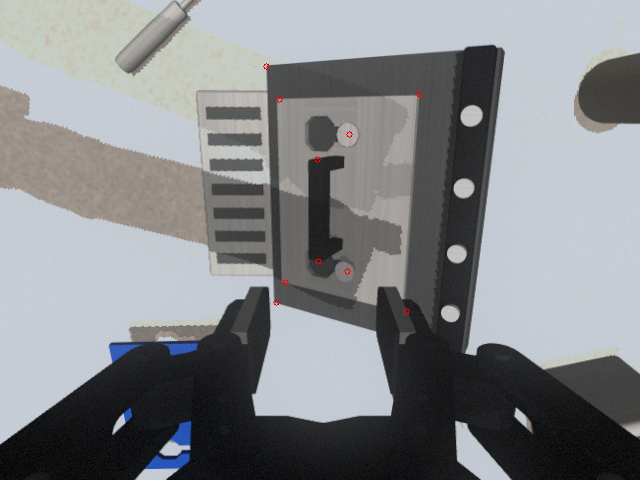

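The wrist view agrees with the fit within 1–2 px: studs at (348,134) and (345,271), handle centre about (319,211). I'll descend with the jaws at 0.4, then close across the bar.

play_rows:
  deltas: [-1, 60, -1, 0, 0.4, -1, 110, -1, 0, 0.4, -1, 145, -1, 0, 0.4, -1, 165, -1, 0, 0.4, -1, 176, -1, 0, 0.4, -1, 184, -1, 0, 0.4, -1, 184, -1, 0, 0.4]
  grip_force: 40

```text
t: 3.02
ee_pos: [0.4613, -0.2143, 0.1048]
eef_rot: [-1.571, 0.0, -0.232]
wrist_force: [-0.1, -1.1, 0.2]
width: 0.402
```

```bash
python3 - <<'E'
from h import *
shot('wrist','w2'); shot('scene','s2')
a=cv2.resize(load('s2')['frame'][150:270,220:360,::-1],(400,343)); b=cv2.resize(load('w2')['frame'][:,:,::-1],(400,300))
cv2.imwrite('pics/v2.png',np.hstack([a[:300],b])); s=manip.observe(); print(s['ee_pos'],s['wrist_force'],s['width'])
E
```

```text
[ 0.46161089 -0.21480749  0.1053379 ] [1.15900747 0.90467546 0.63974086] 0.3990426300959833
```

View pics/v2.png

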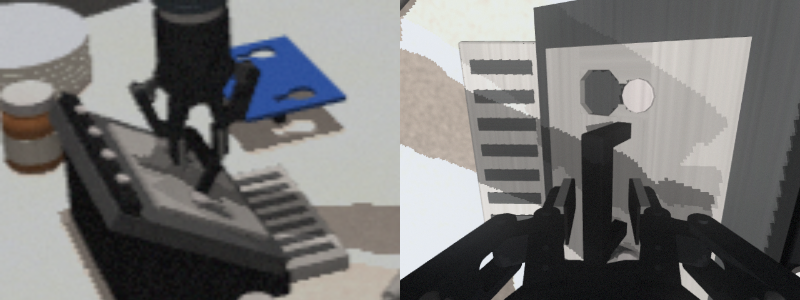

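The bar stands between the pads, about 2 mm nearer the left one (wrist half: bar x 582–612, pads about 570 and 633). I'll shift by 2 mm and close.

play_rows:
  deltas: [-2, 0, 0, 0, 0.35, -2, 0, 0, 0, 0.28, -2, 0, 0, 0, 0.22, -2, 0, 0, 0, 0.15, -2, 0, 0, 0, 0.1, -2, 0, 0, 0, 0.1]
  grip_force: 40

```text
t: 3.88
ee_pos: [0.4587, -0.2141, 0.1055]
eef_rot: [-1.57, 0.001, -0.233]
wrist_force: [-4.6, 2.9, 7.8]
width: 0.196
```

```bash
python3 - <<'E'
from h import *
shot('wrist','w3'); shot('scene','s3')
a=cv2.resize(load('s3')['frame'][170:260,230:350,::-1],(400,300)); b=cv2.resize(load('w3')['frame'][:,:,::-1],(400,300))
cv2.imwrite('pics/v3.png',np.hstack([a[:300],b])); s=manip.observe(); print(s['t'],s['ee_pos'],s['wrist_force'],s['ft_torque'],s['width'])
E
```

```text
3.975 [ 0.45874345 -0.21410505  0.10552585] [-5.38762155  1.87043603  6.90336344] [ 0.38555629  0.88050345 -0.04314841] 0.19436822547367885
```

View pics/v3.png

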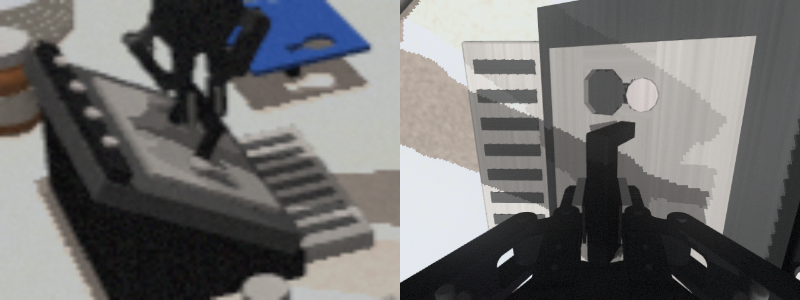

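Gripped: bar held between the pads and panel still on the face. The wrist force is about 8 N along the face normal. I'll ease off 2 mm along the normal, then slide up the slope.

play_rows:
  deltas: [-1, -2, 0, 0, 0.1, 3, -4, 0, 0, 0.1, 7, -6.5, 0, 0, 0.1, 11, -9, 0, 0, 0.1, 15, -11, 0, 0, 0.1, 19, -13.5, 0, 0, 0.1, 19, -13.5, 0, 0, 0.1]
  grip_force: 40

```text
t: 4.85
ee_pos: [0.4777, -0.2186, 0.1192]
eef_rot: [-1.571, 0.0, -0.233]
wrist_force: [-0.2, 0.3, -3.9]
width: 0.19
```

```bash
python3 - <<'E'
from h import *
shot('wrist','w4'); 
cv2.imwrite('pics/v4.png',load('w4')['frame'][:,:,::-1]); s=manip.observe(); print(s['t'],s['ee_pos'],s['wrist_force'],s['ft_torque'],s['width'])
E
```

```text
4.9 [ 0.47730632 -0.21855451  0.11904239] [-0.30939374  0.07426695 -3.65399854] [-0.02359906  0.0666623   0.01825515] 0.1921902620950315
```

View pics/v4.png

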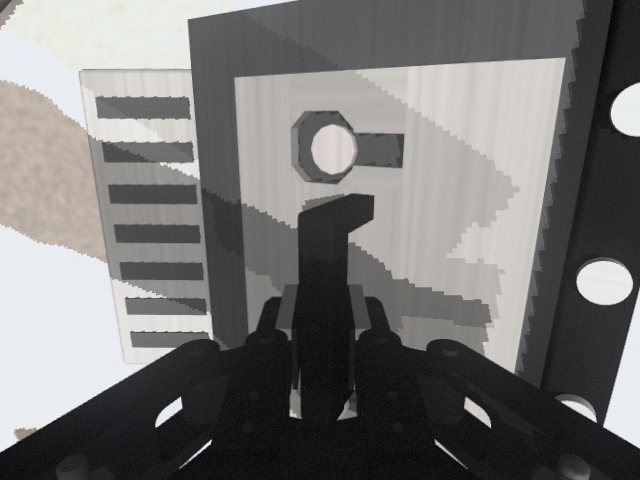

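Panel is off the face and floating (3.7 N). The stud head at (333,149) is not yet centred in the wide end at about (325,147), and allowing for parallax about 7 mm remain.

play_rows:
  deltas: [3, -2, 0, 0, 0.1, 5, -3, 0, 0, 0.1, 6.5, -3.7, 0, 0, 0.1, 6.5, -3.7, 0, 0, 0.1]
  grip_force: 40

```text
t: 5.4
ee_pos: [0.4838, -0.2201, 0.1228]
eef_rot: [-1.571, 0.001, -0.233]
wrist_force: [0.7, -0.0, -3.1]
width: 0.19
```

```bash
python3 - <<'E'
from h import *
shot('wrist','w5'); shot('scene','s5')
a=cv2.resize(load('s5')['frame'][160:250,230:350,::-1],(400,300),interpolation=cv2.INTER_CUBIC); b=cv2.resize(load('w5')['frame'][40:280,180:,::-1],(575,300),interpolation=cv2.INTER_CUBIC)[:,:400]
cv2.imwrite('pics/v5.png',np.hstack([a[:300],b])); s=manip.observe(); print(s['t'],s['ee_pos'],s['wrist_force'],s['ft_torque'],s['width'])
E
```

```text
5.5 [ 0.48354528 -0.22002096  0.12265868] [-0.28999434 -0.18205041 -3.24214758] [-0.00535597  0.05208307 -0.00530711] 0.19501137660261442
```

View pics/v5.png

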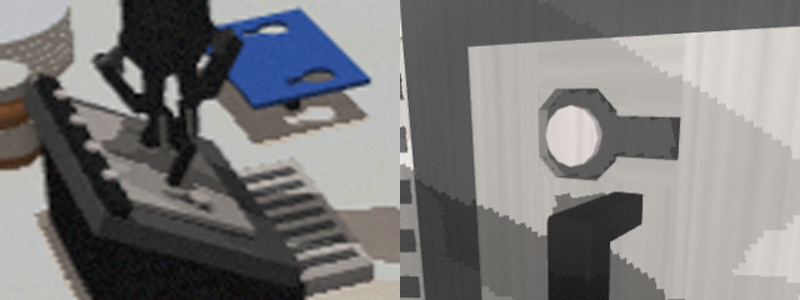

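The stud head is at (574,136), inside the wide end (540–615, centre 577), with about 1–2 mm left after parallax. I'll add 1.5 mm, then lift along the face normal.

play_rows:
  deltas: [1.5, -0.8, 0, 0, 0.1, 1.5, -0.8, 0, 0, 0.1, -0.5, -4, 0, 0, 0.1, -2.5, -7.5, 0, 0, 0.1, -5, -12, 0, 0, 0.1, -8, -17, 0, 0, 0.1, -12, -24, 0, 0, 0.1, -16, -31, 0, 0, 0.1, -16, -31, 0, 0, 0.1]
  grip_force: 40

```text
t: 6.62
ee_pos: [0.4681, -0.2164, 0.1544]
eef_rot: [-1.57, -0.0, -0.233]
wrist_force: [0.4, -0.5, -3.6]
width: 0.189
```

```bash
python3 - <<'E'
from h import *
shot('wrist','w6'); shot('scene','s6')
a=cv2.resize(load('s6')['frame'][150:240,230:350,::-1],(400,300),interpolation=cv2.INTER_CUBIC); b=cv2.resize(load('w6')['frame'][:,:,::-1],(400,300),interpolation=cv2.INTER_AREA)
cv2.imwrite('pics/v6.png',np.hstack([a[:300],b])); s=manip.observe(); print(s['t'],s['ee_pos'],s['wrist_force'],s['ft_torque'],s['width'])
E
```

```text
6.725 [ 0.46812683 -0.21627084  0.15379209] [-0.31897867 -0.44901992 -3.97755504] [0.03276527 0.08156595 0.02356351] 0.19449026292450985
```

View pics/v6.png

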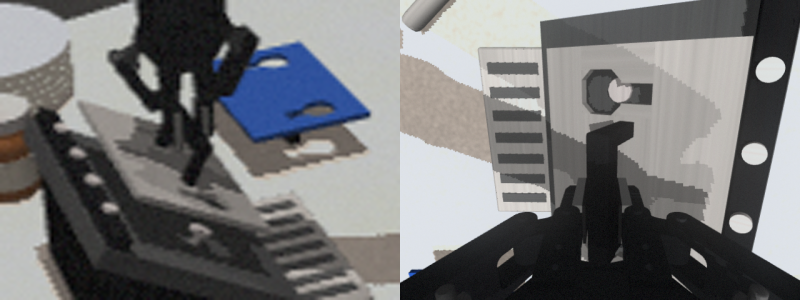

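The panel is free of the studs, held tilted (3.7 N) and clear of the face. I'll lift it and carry it over the tub.

play_rows:
  deltas: [-3, -15, 0, 0, 0.1, -3, -45, 0, 0, 0.1, -3, -80, 10, 0, 0.1, -4, -105, 30, 0, 0.1, -6, -110, 60, -1, 0.1, -9, -110, 95, -2, 0.1, -11, -110, 130, -3, 0.1, -14, -110, 165, -4, 0.1, -17, -110, 205, -5, 0.1, -20, -110, 245, -6, 0.1, -22, -110, 285, -7, 0.1, -24, -110, 325, -7, 0.1]
  grip_force: 40

```text
t: 8.22
ee_pos: [0.5199, 0.1064, 0.2648]
eef_rot: [-1.57, 0.0, -0.111]
wrist_force: [0.8, -0.8, -2.7]
width: 0.193
```

play_rows:
  deltas: [-2, 0, 35, 0, 0.1, -4, 0, 70, 0, 0.1, -6, 0, 100, 0, 0.1, -8, 0, 125, 0, 0.1, -10, 0, 140, 0, 0.1, -10, 0, 140, 0, 0.1]
  grip_force: 40

```text
t: 8.98
ee_pos: [0.5252, 0.2473, 0.2648]
eef_rot: [-1.57, 0.0, -0.11]
wrist_force: [0.5, -0.4, -4.0]
width: 0.195
```

```bash
python3 - <<'E'
from h import *
c=shot('scene','s7'); shot('top','t7'); shot('wrist','w7')
s=manip.observe(); print(s['t'],s['ee_pos'],s['eef_rot'],s['wrist_force'],s['ft_torque'],s['width'])
a=cv2.resize(load('s7')['frame'][160:400,250:450,::-1],(400,480),interpolation=cv2.INTER_CUBIC)
w=cv2.resize(load('w7')['frame'][:,:,::-1],(400,300)); t=load('t7')['frame'][160:285,170:302,::-1]
t=cv2.resize(t,(190,180)); w=np.vstack([w,np.hstack([t,np.zeros((180,210,3),np.uint8)])])
cv2.imwrite('pics/v7.png',np.hstack([a,w]))
E
```

```text
9.125 [0.52569049 0.24487493 0.26492297] [-1.57116070e+00  1.89780663e-05 -1.13031853e-01] [ 0.68336765  0.89354708 -3.78223372] [-0.04496906  0.03833922 -0.00683727] 0.1929722192306601
```

View pics/v7.png

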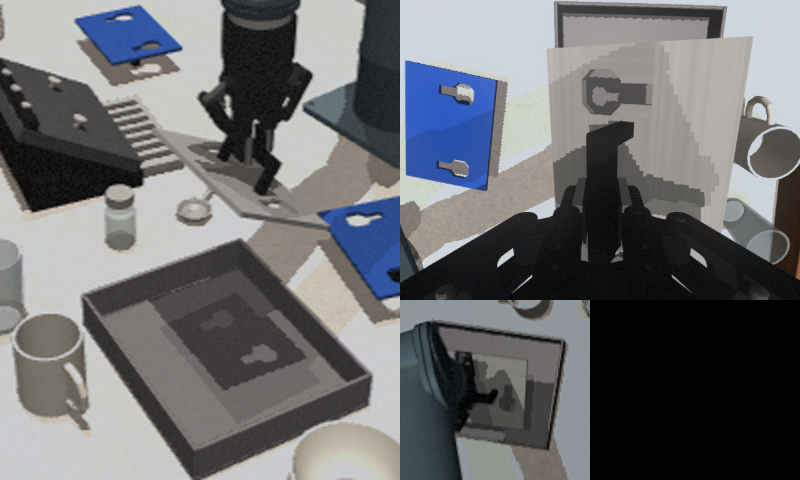

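Panel hangs at its tilt above the tub with the handle up, and the tub looks well placed beneath it. I'll lower it.

play_rows:
  deltas: [9, 20, 8, 0, 0.1, 18, 55, 16, 0, 0.1, 18, 95, 16, 0, 0.1, 18, 130, 16, 0, 0.1, 18, 160, 16, 0, 0.1, 18, 180, 16, 0, 0.1, 18, 192, 16, 0, 0.1, 18, 198, 16, 0, 0.1, 18, 198, 16, 0, 0.1]
  grip_force: 30

```text
t: 10.25
ee_pos: [0.5457, 0.2587, 0.0673]
eef_rot: [-1.571, -0.0, -0.113]
wrist_force: [-0.4, 1.0, -3.3]
width: 0.193
```

play_rows:
  deltas: [0, 4, 0, 0, 0.1, 0, 7, 0, 0, 0.1, 0, 9, 0, 0, 0.1, 0, 9, 0, 0, 0.1]
  grip_force: 20

```text
t: 10.75
ee_pos: [0.5456, 0.2587, 0.0582]
eef_rot: [-1.571, -0.0, -0.113]
wrist_force: [0.3, -0.3, -3.2]
width: 0.193
```

play_rows:
  deltas: [0, 2, 0, 0, 0.1, 2, 4, 0, 0, 0.1, 5, 6, 0, 0, 0.1, 5, 6, 0, 0, 0.1]
  grip_force: 20

```text
t: 11.25
ee_pos: [0.5516, 0.2582, 0.0524]
eef_rot: [-1.57, -0.002, -0.113]
wrist_force: [2.5, -1.2, 0.6]
width: 0.19
```

Contact with the floor, about 4 N. I'll follow the arc down.

play_rows:
  deltas: [3, 2, 0, 0, 0.1, 6, 4, 0, 0, 0.1, 9, 7, 0, 0, 0.1, 11, 9, 0, 0, 0.1, 11, 9, 0, 0, 0.1]
  grip_force: 20

```text
t: 11.88
ee_pos: [0.5618, 0.2567, 0.0427]
eef_rot: [-1.571, -0.0, -0.113]
wrist_force: [-0.9, 0.7, -3.6]
width: 0.161
```

```bash
python3 - <<'E'
from h import *
shot('scene','s8'); shot('wrist','w8')
s=manip.observe(); print(s['t'],s['ee_pos'],s['wrist_force'],s['ft_torque'],s['width'])
a=cv2.resize(load('s8')['frame'][220:400,285:440,::-1],(400,465),interpolation=cv2.INTER_CUBIC)
w=cv2.resize(load('w8')['frame'][:,:,::-1],(400,300)); w=np.vstack([w,np.zeros((165,400,3),np.uint8)])
cv2.imwrite('pics/v8.png',np.hstack([a,w]))
E
```

```text
11.975 [0.56211042 0.25688046 0.04311616] [-0.0177292   0.04676619 -3.79841517] [0.03625839 0.01464389 0.01657297] 0.1597366777086715
```

View pics/v8.png

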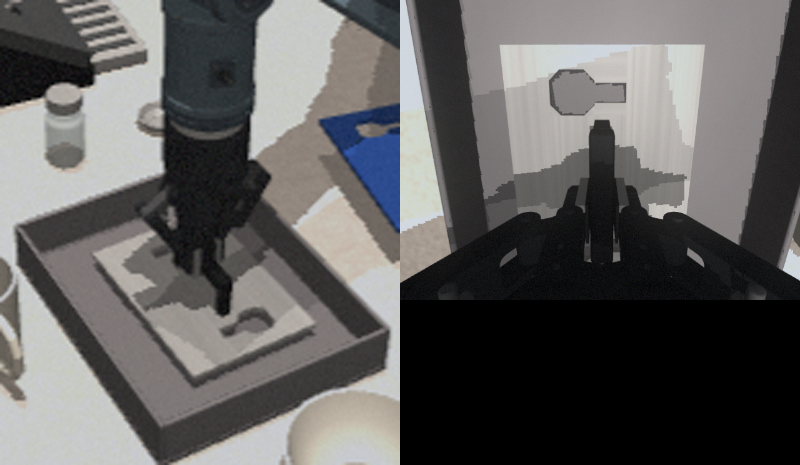

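The bar has seated flat in the pads (opening 13.6 mm) and the panel hangs level just above the tub floor, carrying its full weight. I'll lower it straight until it touches.

play_rows:
  deltas: [3, 3, 0, 0, 0.1, 5, 6, 0, 0, 0.1, 5, 8, 0, 0, 0.1, 5, 10, 0, 0, 0.1, 5, 10, 0, 0, 0.1]
  grip_force: 20

```text
t: 12.6
ee_pos: [0.567, 0.2563, 0.0331]
eef_rot: [-1.571, -0.001, -0.113]
wrist_force: [-0.6, -0.4, -3.2]
width: 0.15
```

play_rows:
  deltas: [0, 1, 0, 0, 0.1, 0, 2, 0, 0, 0.1, 0, 3, 0, 0, 0.1, 0, 3, 0, 0, 0.1]
  grip_force: 20

```text
t: 13.1
ee_pos: [0.5672, 0.2564, 0.0328]
eef_rot: [-1.57, -0.0, -0.114]
wrist_force: [-7.8, -4.8, 21.3]
width: 0.155
```

The panel is on the floor and the tool is pressing 21 N, so I relax that and open gradually.

play_rows:
  deltas: [0, 0, 0, 0, 0.1, 0, 0, 0, 0, 0.1]
  grip_force: 20

```text
t: 13.35
ee_pos: [0.5674, 0.2565, 0.0329]
eef_rot: [-1.569, -0.001, -0.114]
wrist_force: [-0.3, -1.0, 4.2]
width: 0.158
```

play_rows:
  deltas: [0, 0, 0, 0, 0.18, 0, 0, 0, 0, 0.22, 0, 0, 0, 0, 0.3, 0, 0, 0, 0, 0.4, 0, 0, 0, 0, 0.45, 0, 0, 0, 0, 0.45]

```text
t: 14.1
ee_pos: [0.5674, 0.2565, 0.0329]
eef_rot: [-1.569, -0.001, -0.114]
wrist_force: [-0.4, 0.6, -0.5]
width: 0.45
```

play_rows:
  deltas: [0, -10, 0, 0, 0.45, 0, -35, 0, 0, 0.45, 0, -80, 0, 0, 0.45, 0, -130, 0, 0, 0.45, 0, -180, 0, 0, 0.45, -30, -220, 0, 0, 0.45, -60, -240, 0, 0, 0.45, -60, -240, 0, 0, 0.45]

```text
t: 15.1
ee_pos: [0.5067, 0.2642, 0.2752]
eef_rot: [-1.566, -0.002, -0.112]
wrist_force: [1.1, 0.3, -0.5]
width: 0.447
```

```bash
python3 - <<'E'
from h import *
shot('scene','s9'); shot('top','t9'); shot('wrist','w9')
s=manip.observe(); print(s['t'],s['ee_pos'],s['wrist_force'],s['width'])
a=cv2.resize(load('s9')['frame'][130:400,140:480,::-1],(500,397),interpolation=cv2.INTER_CUBIC)
w=cv2.resize(load('w9')['frame'][:,:,::-1],(300,225)); t=cv2.resize(load('t9')['frame'][100:330,130:510,::-1],(300,172))
cv2.imwrite('pics/v9.png',np.hstack([a,np.vstack([w,t])]))
d=cv2.absdiff(load('t9')['frame'],load('top0')['frame']).max(2)
for n,(u,v,r) in dict(shaker=(319,231,10),sauce=(386,150,15),tumbler=(306,160,12),mug=(255,157,15),jam=(485,240,12),bowl=(155,212,22),spoon=(322,290,15),blueR=(466,340,25)).items(): print(n,(d[v-r:v+r,u-r:u+r]>40).mean().round(3))
E
```

```text
15.25 [0.50785238 0.26262842 0.2726492 ] [-0.36187572 -1.34289656 -0.61226034] 0.45190635867428774
shaker 0.0
sauce 0.0
tumbler 0.0
mug 0.0
jam 0.0
bowl 0.717
spoon 0.0
blueR 0.0
```

The viewer's limit is reached, so I check numerically: the bowl in the scene view, and the panel's outline from the wrist and scene views.

```bash
python3 - <<'E'
from h import *
d=cv2.absdiff(load('s9')['frame'],load('scene0')['frame']).max(2)
for n,(u,v,r) in dict(bowl=(426,398,28),shaker=(310,268,10),mug=(274,342,20),tumbler=(248,300,14),blueL=(446,282,20),dispenserbody=(262,235,12)).items(): print(n,(d[v-r:v+r,u-r:u+r]>40).mean().round(3))
c=load('w9'); f=c['frame'].copy()
g=cv2.GaussianBlur(cv2.cvtColor(f,cv2.COLOR_RGB2GRAY),(5,5),0)
# predicted outline at flat pose (handle .567,.2565 yaw -.113), sample brightness just inside/outside each edge
for name in ['w9','s9']:
    c=load(name); f=c['frame'].astype(int)
    for lab,(a,b) in {'x+':((.065,-.07),(.065,.07)),'x-':((-.065,-.07),(-.065,.07)),'y+':((-.05,.09),(.05,.09)),'y-':((-.05,-.09),(.05,-.09))}.items():
        a=np.array(a);b=np.array(b); n={'x+':(1,0),'x-':(-1,0),'y+':(0,1),'y-':(0,-1)}[lab]; n=np.array(n)
        best=[]
        for t in np.linspace(.1,.9,9):
            offs=np.arange(-.015,.0151,.001); p=[a+(b-a)*t+n*o for o in offs]
            cs,sn=np.cos(-.113),np.sin(-.113)
            P=[(.567+cs*q[0]-sn*q[1],.2565+sn*q[0]+cs*q[1],.011) for q in p]
            q=proj(c,P)
            if q.min()<2 or q[:,0].max()>637 or q[:,1].max()>477: continue
            v=np.array([f[int(round(y)),int(round(x))].mean() for x,y in q])
            gr=np.abs(v[2:]-v[:-2]); best.append((round(1000*offs[gr.argmax()+1]),int(gr.max())))
        print(name,lab,best)
E
```

```text
bowl 0.0
shaker 0.0
mug 0.0
tumbler 0.0
blueL 0.011
dispenserbody 0.0
w9 x+ [(1, 50), (1, 50), (1, 48), (1, 46), (1, 48), (1, 46), (1, 44), (1, 46), (1, 46)]
w9 x- [(-1, 37), (-1, 34), (-1, 36), (-1, 48), (9, 25), (-1, 42), (-1, 38), (-1, 56), (-1, 62)]
w9 y+ [(0, 49), (0, 48), (0, 45), (0, 48), (0, 38), (0, 43), (0, 46), (0, 48), (0, 42)]
w9 y- [(4, 44), (0, 17), (0, 46), (0, 43), (0, 44), (0, 44), (0, 53), (0, 50), (0, 30)]
s9 x+ [(0, 75), (0, 46), (0, 68), (-1, 58), (-1, 74), (0, 72), (1, 61), (0, 60), (0, 45)]
s9 x- [(-1, 20), (0, 24), (2, 17), (1, 13), (-14, 66), (-1, 23), (1, 30), (0, 20), (2, 31)]
s9 y+ [(2, 46), (-14, 34), (1, 50), (3, 66), (1, 60), (2, 59), (3, 63), (2, 68), (2, 86)]
s9 y- [(-1, 20), (-14, 53), (-14, 87), (-4, 32), (-2, 40), (-1, 24), (-4, 41), (-2, 47), (-4, 32)]
```

All four panel edges lie within about 1 mm of a flat pose with the top face at z = 11 mm in the wrist view, and within a few mm in the scene view. Everything else is unmoved, so I hand in.

```bash
python3 -c "
from h import *
print(manip.hand_in())"
```

```text
the job is handed in; nothing more can be done
None
```

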